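# Trip the spindle rig and cover its shaft

## Robot

A 6-joint arm with a two-finger parallel gripper is mounted at the origin on the work surface. World frame = base frame: x ahead of the robot, y to its left, z up, the work surface at z = 0. Lengths are in m, angles in rad, forces in N, time in s.
With the tool pointing down it reaches from about 0.35 to 0.975 m from the base axis. Payload 4.9 kg.
Tool frame: the origin (TCP) lies midway between the tips of the shut fingers; the grasp point (between the pads) lies 19 mm behind it; z points along the fingers, y is the line along which they close (so a half turn about z gives the same grasp; the last joint's range is limited). The gripper opens to 85 mm and grips with 20 to 120 N. Pads are 22 mm wide; open, the fingers measure 114 mm over their backs; the gripper's body (76 mm by 85 mm) begins 54 mm behind the grasp point. The pads swing forward as they close: fully open they stand 13 mm farther back than shut.
Start: joints at [-1.226, 0.053, 1.613, -0, 1.476, -0.119], TCP at [0.28, -0.559, 0.231] pointing down, gripper open.
Joint ranges: [-3.01, 3.01], [-1.01, 2.22], [0.06, 2.58], [-1.02, 4.17], [0.09, 2.62], [-3.14, 3.14]. Speed limits (rad/s): [2.57, 2.57, 3.14, 3.14, 3.14, 3.14].

## Interface

Orientations are given as a unit quaternion [w, x, y, z].
In Python, from plant import * gives the robot as it stands.
- The arm moves only by the tool jog_arm, never from a script. Its argument "targets" is a list of rows, each a list of 3 entries, a list of its own where there are three numbers: the shift along the tool's x, y, z in units of 25 mm (1.0 is 25 mm), then the turn, a rotation vector about the tool's x, y, z in units of 8 degrees (1.0 is 8 degrees), then the opening in per cent of the stroke, from 0 (shut) to 100 (fully open). A call has 1 to 8 rows; each row is the pose to reach, as a shift and turn from the pose commanded when the call began, along the tool's axes at that moment; what a row does not reach only later rows make up. A row lasts 1/8 s, in which the tool goes at most 62.5 mm and 10.7 degrees, less where a joint would pass 70% of its speed; a pose out of reach is approached as far as the arm can. A call with a gripper value outside its range is refused whole. The fingers move at their own pace and stop on an object; the grip force is fixed at half the most. Time passes only in rows, so rows that repeat a pose let the fingers close. It gives the time, the measured TCP pose, the force, the opening and the grip force at its end, in the units of the state.
- state(): the state, without advancing time (a new reading comes with each control period).
- grab_frame(name): name is "scene" or "top" or "wrist"; returns (picture, depth): 420x560x3 uint8, red, green, blue; 420x560 float32, m along the optical axis (not along the pixel's ray), 0 where there is no reading.
- camera_params(name): a dict with "fovy" (degrees; the focal length in pixels is half the picture's height over the tangent of half this angle, whatever the lens; pixels are square), "cx", "cy" (the principal point, pixels), "rvec" (rotation vector, rad) and "tvec" (3), from world to camera coordinates, as OpenCV has them; the wrist camera has in their place "hand_eye" (4x4, takes a point from camera to tool coordinates, whose origin is the TCP and whose axes are the flange's). Camera axes: x right, y down, z forward; pixel columns grow to the right and rows downward; lengths in m; the calibration is good to about 2 mm. The wrist camera is an equidistant fisheye: a pixel r from the principal point sees the ray r / f radians off the axis. A picture is of the moment at which its call begins: read the wrist's pose just before it. camera_params takes no time and is no camera call.
- job_done(): hands the job in; it is judged then, once.
The state is a dict: "time": time; "joint_pos": joint angles; "joint_vel": joint speeds; "joint_efforts": joint torques, N m; "tool_pos": TCP position; "tool_rot": TCP orientation; "contact_force": force on the tool from outside, world axes, zero at the start; "ft_torque": the same for the moment, N m; "gripper_width": opening from 0.0 (shut) to 1.0 (fully open); "grasp_force": force on a finger pad.
Only numpy, scipy, OpenCV 4.12 (cv2) and the standard library are available. Lean on these libraries where they do the work, as an engineer would, in place of code of your own. Each camera call takes 0.05 s, during which the arm holds its last target. There are 200 camera calls.

## Task

Make the spindle rig safe: first push the round-headed trip plunger fully in to the end of its stroke, hold it there for a moment and let it spring back out. Then take the bent sheet-metal guard and lower it gently astride the shaft, about midway between the two bearings, so that it hangs there by itself. Leave the square-headed plunger and the other things on the bench alone.

Things in the scene. Friction and masses are not known exactly. Their poses are not given: they have to be found in the camera images.
- round_box: Round-plunger box: fixed grey switch box on a 160 x 160 mm plate. Origin at bench level under it; x points away from its front, z up. Its sprung plunger leans out of the top towards the front: outward axis (-0.574, 0, 0.819), 35 deg from vertical. Knock-guard bars 257 mm up bar a gripper pointing straight down; one tilted like the plunger comes in from the front below them. 
- round_bars (a point): middle of the front bar of round_box's knock guard, at (-32, 0, 257) mm in its frame. 10 mm bars: three along y at x = -32, 26, 85 mm, side bars at y = +-73 mm from x = -32 to 85 mm, all at z = 257 mm; posts at x = 85, y = +-73 mm. square_box has the same.
- round_plunger_head (a point): centre of the outer flat face of the trip plunger's round black head (62 mm diameter, 12 mm thick); moves with the plunger. At rest it is at (-20, 0, 136) mm in the frame of round_box.
- round_plunger (a joint): travel of the trip plunger in m: 0 out (rest), 0.024 fully pushed in along its axis; spring force 4 N at rest, 12 N fully in; springs back.
- square_box: Square-plunger box: the same as round_box, but with a square-headed plunger, not to be pushed.
- square_plunger_head (a point): centre of the outer face of the square black head (38 x 38 mm), at (-20, 0, 136) mm in the frame of square_box.
- square_plunger (a joint): travel of the square-headed plunger in m: 0 out, 0.024 in. To be left alone.
- shaft_stand: fixed stand, base plate 110 x 250 mm, with a horizontal 28 mm steel shaft along its y held by two grey pedestal bearings at y = +-100 mm (68 mm wide in x, 34 mm along y, top 170 mm above the bench). 166 mm of shaft is free between them. Origin at bench level under the middle of the shaft.
- shaft_top (a point): top of the shaft, midway between the bearings, 150 mm above the bench; axes as shaft_stand (y along the shaft).
- guard: loose guard of bent aluminium sheet, an inverted U standing on its two legs: 50 mm wide across (x), 90 mm long along its tunnel (y), 74 mm high (z); sheet 4 mm, 42 mm between the legs. About 0.22 kg. Origin at bench level between the feet, centre.
- guard_web (a point): centre of the underside of the guard's flat top, 70 mm above its feet (4 mm below its top); axes as guard.
- bearing: bystander: loose steel bearing ring lying flat, 84 mm outside diameter, 24 mm high; origin underside centre.
- tin: bystander: loose dark steel tin, 68 mm diameter, 85 mm high; origin underside centre.
- pulley: bystander: loose dark steel belt pulley, 90 mm diameter, 55 mm high; origin underside centre.

How it is judged:
On the way, in this order (a step that is already met when the one before it is completed fails the run):
1. the round-headed trip plunger is pushed fully in and held there (value of joint round_plunger above 0.0215 m), for 0.2 s.
2. the trip plunger has sprung back out (value of joint round_plunger below 0.004 m), for 0.1 s.
3. the guard sits astride the shaft between the bearings (x of guard_web in the frame of shaft_top between -0.015 and 0.015 m and y of guard_web in the frame of shaft_top between -0.032 and 0.032 m and z of guard_web in the frame of shaft_top between -0.006 and 0.006 m and angle between guard's own z axis and vertical below 0.25 rad and angle between the y axis of guard and the y axis of shaft_stand, either way round below 0.25 rad), for 0.2 s.
At the end, for the whole second after the job is handed in: The guard rests astride the shaft: top on the shaft within 6 mm, within 15 mm across and 32 mm along of mid-shaft, tilt and misalignment under 0.25 rad, at rest; both plungers out within 4 mm; bearing, tin and pulley within 25 mm of their starts (all of step 3 and linear speed of guard below 0.02 m/s and angular speed of guard below 0.15 rad/s and value of joint each of round_plunger, square_plunger below 0.004 m and distance of each of bearing, tin, pulley from where it was at the start of the episode below 0.025 m); the robot touches nothing.
It fails at once if the square-headed plunger is pushed more than 6 mm (value of joint square_plunger above 0.006 m).
It fails at once if the guard moves faster than 0.35 m/s within 30 mm of its place on the shaft (dropped or slammed) (distance between guard_web and shaft_top below 0.03 m and linear speed of guard above 0.35 m/s).
It fails at once if the bearing, tin or pulley is moved more than 25 mm or tipped more than 0.3 rad (distance of any of bearing, tin, pulley from where it was at the start of the episode above 0.025 m or angle between any of bearing, tin, pulley's own z axis and vertical above 0.3 rad).
It also fails if it takes over 64 s, if anything falls off the work surface, if the arm or the gripper's body presses on something with over 40 N, if the wrist force passes 120 N, or if a joint passes its speed limit or range.

## Working session

There is one attempt and no reset: what is moved stays moved. The work goes in short steps, Python scripts to look and compute and a tool call to move; the robot and the scene stay as the last step left them, time stands still between calls to the robot, and variables do not carry over. Pictures are saved under pics/ and viewed, at most 10 in all, crops included, and the job is handed in when it is done.

Besides the shell and the picture viewer there is one more tool, called after "Call:" as a command line: name --argument value ..., lists and objects as JSON in quotes. jog_arm: Moves the arm, as the interface text tells. Its arguments: {"type":"object","properties":{"targets":{"type":"array"}},"required":["targets"]}

```bash
ls; mkdir -p pics; python3 - <<'E'
from plant import *
import cv2,numpy as np
s=state();print(s['time'],s['tool_pos'],s['tool_rot'])
for n in("scene","top"):
    p,d=grab_frame(n);np.savez(n+'.npz',p=p,d=d);c=camera_params(n);print(n,c)
    cv2.imwrite(f'pics/{n}1.png',p[...,::-1])
print(camera_params("wrist"))
E
```

```text
pics
0.0 [ 0.27937983 -0.55837146  0.23005473] [-1.04631647e-03  9.73229577e-01  2.29832725e-01 -1.17416781e-04]
scene {'fovy': 50.991094419788546, 'cx': 282.11516198460777, 'cy': 210.4867585160396, 'rvec': array([ 1.61428142,  2.08038015, -0.75173552]), 'tvec': array([ 0.14562818, -0.29251393,  1.31280804])}
top {'fovy': 45.586977056511635, 'cx': 281.52414098776813, 'cy': 211.19409127518983, 'rvec': array([ 2.15622433, -2.13860071,  0.18026851]), 'tvec': array([-0.01538361,  0.55569033,  1.12899017])}
{'fovy': 65.70646984690485, 'cx': 287.0152563402179, 'cy': 211.4883775608531, 'hand_eye': array([[ 5.05683630e-04, -9.49331096e-01, -3.14277290e-01,
         8.18346519e-02],
       [ 9.99999866e-01,  4.44107730e-04,  2.67528986e-04,
         6.61740700e-04],
       [-1.14400611e-04, -3.14277383e-01,  9.49331193e-01,
        -1.42377090e-01],
       [ 0.00000000e+00,  0.00000000e+00,  0.00000000e+00,
         1.00000000e+00]])}
```

View pics/scene1.png

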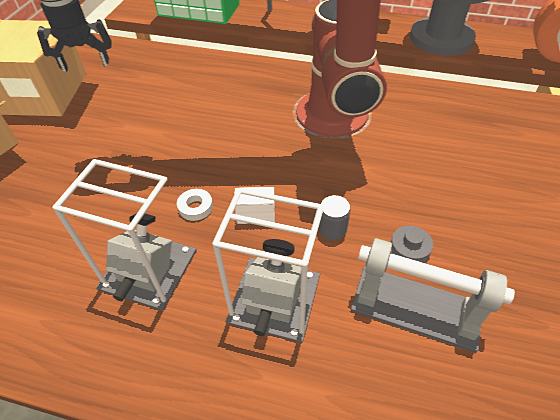

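View pics/top1.png

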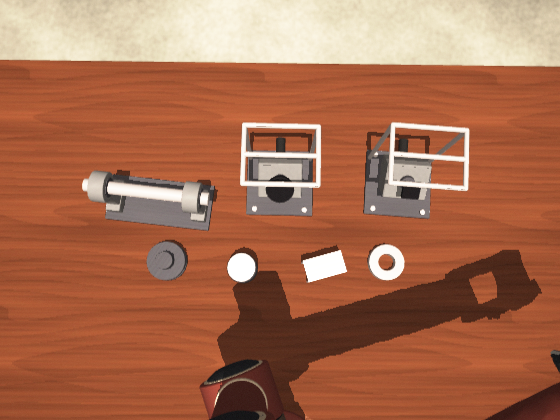

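The scene view shows the round black head at (278,247) in the middle box and the square head at (143,218). In the top view the round box is at (280,185), the square box at (400,185), the shaft from (88,186) to (215,195), the guard at (325,265), the ring at (386,262), the tin at (241,267) and the pulley at (167,260).

```bash
cat > h.py <<'E'
import numpy as np,cv2
from scipy.spatial.transform import Rotation as R
from plant import *
def cloud(n,d):
    c=camera_params(n);f=d.shape[0]/2/np.tan(np.radians(c['fovy']/2))
    v,u=np.indices(d.shape);P=np.stack([(u-c['cx'])/f*d,(v-c['cy'])/f*d,d],-1)
    return (P-c['tvec'])@cv2.Rodrigues(c['rvec'])[0]
def rect(X): # centre, size, angle in xy (mm)
    r=cv2.minAreaRect((X[:,:2]*1000).astype(np.float32));return np.round(r[0],1),np.round(r[1],1),round(r[2],1),len(X),np.round(np.median(X[:,2])*1000,1)
def Rt(s): return R.from_quat(np.roll(s['tool_rot'],-1))
E
python3 - <<'E'
from h import *
for n in('top','scene'):
    z=np.load(n+'.npz');W=cloud(n,z['d']);p=z['p'].astype(int);ok=z['d']>0
    v,u=np.indices(ok.shape)
    box=(lambda a,b,c,d:(u>=a)&(u<b)&(v>=c)&(v<d)&ok)
    Z=W[...,2]
    if n=='top': G,B,Q,S,T=box(295,355,240,290),box(235,328,115,222),box(360,475,115,222),box(75,222,165,235),box(120,215,235,285)
    else: G,B,Q,S,T=box(230,280,180,225),box(208,330,185,345),box(50,200,155,310),box(345,520,230,355),box(390,435,225,265)
    print(n,'guardtop',rect(W[G&(Z>.066)&(Z<.082)]))
    for nm,M in(('round',B),('square',Q)):
        print(nm,'bars',rect(W[M&(Z>.245)&(Z<.275)]),'plate',rect(W[M&(Z>.003)&(Z<.02)]))
        h=M&(p.max(-1)<50)&(Z>.11)&(Z<.17); X=W[h]; print(' head',len(X),X.mean(0) if len(X) else '',rect(X) if len(X) else '')
    print('shaft',rect(W[S&(Z>.143)&(Z<.153)]),'brg',rect(W[S&(Z>.156)&(Z<.18)]), 'base',rect(W[S&(Z>.004)&(Z<.03)]))
    for nm,M in(('g',G),('t',box(225,260,250,285) if n=='top' else box(315,352,195,240)),('ring',box(365,408,240,285) if n=='top' else box(175,215,185,222)),('pul',T)):
        X=W[M&(Z>.012)&(Z<.1)]; print(nm,rect(X))
E
```

```text
top guardtop (array([ 427.2, -107.6]), array([50. , 90.5]), 15.7, 888, np.float64(73.9))
round bars (array([633.7,  -4.9]), array([155.3, 127.5]), 89.4, 1722, np.float64(260.6)) plate (array([671.6, -10.2]), array([267.7, 229.7]), 0.7, 2218, np.float64(9.1))
 head 402 [ 0.58717913 -0.00446528  0.13534262] (array([591.2,  -4.1]), array([52.9, 57. ]), 20.6, 402, np.float64(134.1))
square bars (array([ 633.7, -294.5]), array([157.1, 128.1]), 86.1, 1736, np.float64(261.1)) plate (array([ 675.3, -347.3]), array([289.4, 272.8]), 89.5, 2722, np.float64(8.7))
 head 194 [ 0.58576234 -0.28921208  0.13453754] (array([ 585.5, -290.1]), array([38.2, 21.3]), 85.0, 194, np.float64(134.4))
shaft (array([580.3, 283.4]), array([270.3,  66.6]), 83.8, 1075, np.float64(147.7)) brg (array([580.2, 282.1]), array([237.2,  56.8]), 84.3, 847, np.float64(165.3)) base (array([588.4, 310.7]), array([169.8, 352.3]), 0.5, 2713, np.float64(11.1))
g (array([ 427.2, -107.6]), array([50. , 90.5]), 15.7, 895, np.float64(73.9))
t (array([422.7,  78.2]), array([64.9, 65.8]), 0.5, 737, np.float64(84.0))
ring (array([ 439.
[... 676 characters left out ...]
, np.float64(5.9))
 head 91 [ 0.60296167 -0.27927011  0.1407205 ] (array([ 597.2, -286.9]), array([39.3, 31. ]), 88.8, 91, np.float64(142.3))
shaft (array([587.8, 287. ]), array([270. ,  64.6]), 84.1, 1534, np.float64(149.4)) brg (array([586.6, 285.8]), array([235.4,  55.9]), 83.7, 1125, np.float64(167.4)) base (array([523.4, 331.3]), array([297.3, 419.1]), 14.1, 5690, np.float64(13.3))
g (array([ 431.5, -103.1]), array([54.9, 90.6]), 15.2, 941, np.float64(65.5))
t (array([429.,  85.]), array([66.3, 64.2]), 0.1, 1049, np.float64(78.6))
ring (array([ 445.1, -254. ]), array([82.4, 83.3]), 3.9, 716, np.float64(24.8))
pul (array([443.3, 262. ]), array([89.1, 88.5]), 17.8, 1155, np.float64(36.0))
```

```bash
cat >> h.py <<'E'
def Rax(z,x):
    z=np.array(z,float);z/=np.linalg.norm(z);x=np.array(x,float);x-=z*(x@z);x/=np.linalg.norm(x)
    return R.from_matrix(np.stack([x,np.cross(z,x),z],1))
def down(yaw): return Rax([0,0,-1],[np.cos(np.radians(yaw)),np.sin(np.radians(yaw)),0])
def plan(*wps): # (pos m, R) -> row units from the present pose
    s=state();R0=Rt(s);print('t',s['time'],'tcp',np.round(s['tool_pos'],4),'F',np.round(s['contact_force'],1),'w',round(s['gripper_width'],3),'grip',s['grasp_force'])
    for p,Rg in wps:
        print(np.round(R0.inv().apply(np.array(p)-s['tool_pos'])/.025,2),np.round((R0.inv()*Rg).as_rotvec(degrees=True)/8,2))
def wcloud():
    s=state();p,d=grab_frame('wrist');c=camera_params('wrist');f=210/np.tan(np.radians(c['fovy']/2))
    v,u=np.indices(d.shape);a,b=u-c['cx'],v-c['cy'];r=np.hypot(a,b)+1e-9;t=np.tan(r/f)
    P=np.stack([a/r*t*d,b/r*t*d,d],-1);H=c['hand_eye'];T=P@H[:3,:3].T+H[:3,3]
    return p,d,Rt(s).apply(T.reshape(-1,3)).reshape(T.shape)+s['tool_pos']
AX=np.array([-.574,0,.819]);PUSH=Rax(-AX,[-.819,0,-.574])
E
python3 - <<'E'
from h import *
h=np.array([.589,-.003,.136])
plan(([.43,-.25,.30],down(120)),(h+.12*AX,PUSH))
E
```

```text
t 0.1 tcp [ 0.2794 -0.5584  0.2302] F [-0.4  0.2  0.3] w 1.0 grip 0.0
[10.91 -8.34 -2.77] [-1.000e-02 -1.000e-02 -1.168e+01]
[ 18.55 -15.56  -0.13] [ -5.81  -1.39 -18.39]
```

Call:
jog_arm --targets '[[[2.2, -1.7, -0.55], [0, 0, -1.3], 100], [[4.4, -3.4, -1.1], [0, 0, -2.6], 50], [[6.6, -5.1, -1.7], [0, 0, -3.9], 0], [[8.8, -6.8, -2.2], [0, 0, -5.2], 0], [[10.9, -8.3, -2.8], [0, 0, -6.5], 0], [[10.9, -8.3, -2.8], [0, 0, -7.8], 0], [[10.9, -8.3, -2.8], [0, 0, -9.1], 0], [[10.9, -8.3, -2.8], [0, 0, -10.4], 0]]'

```text
time: 1.1
tool_pos: [0.4306, -0.2506, 0.301]
tool_rot: [-0.0, 0.572, 0.82, -0.0]
contact_force: [0.3, -0.2, -0.1]
gripper_width: 0.002
grasp_force: 0.0
```

```bash
python3 - <<'E'
from h import *
h=np.array([.589,-.003,.136])
plan(([.49,-.003,.30],PUSH),(h+.12*AX,PUSH))
E
```

```text
t 1.1 tcp [ 0.4306 -0.2506  0.301 ] F [ 0.3 -0.2 -0.1] w 0.002 grip 0.0
[8.48 5.65 0.04] [-2.66 -3.82 -8.44]
[8.06 6.78 2.67] [-2.66 -3.82 -8.44]
```

Call:
jog_arm --targets '[[[2.1, 1.4, 0], [-0.33, -0.48, -1.05], 0], [[4.2, 2.8, 0], [-0.67, -0.95, -2.1], 0], [[6.3, 4.2, 0], [-1.0, -1.43, -3.15], 0], [[8.5, 5.6, 0], [-1.33, -1.91, -4.2], 0], [[8.5, 5.6, 0], [-1.66, -2.39, -5.3], 0], [[8.5, 5.6, 0], [-2.0, -2.9, -6.3], 0], [[8.5, 5.6, 0], [-2.33, -3.34, -7.4], 0], [[8.5, 5.6, 0], [-2.66, -3.82, -8.44], 0]]'

```text
time: 2.1
tool_pos: [0.4901, -0.0036, 0.3008]
tool_rot: [0.302, 0.0, 0.953, -0.001]
contact_force: [0.0, 0.1, 0.1]
gripper_width: -0.002
grasp_force: 0.0
```

```bash
python3 - <<'E'
from h import *
h=np.array([.589,-.003,.136])
plan((h+.12*AX,PUSH))
p,d,W=wcloud(); cv2.imwrite('pics/w1.png',p[...,::-1])
Z=W[...,2]
m=(p.max(-1)<50)&(Z>.1)&(Z<.17)&(abs(W[...,1])<.06)&(d>0)&(W[...,0]>.54)&(W[...,0]<.65)
X=W[m];print(m.sum(),X.mean(0),X.min(0),X.max(0))
# plane offset along axis
print(np.percentile((X-h)@AX,[5,50,95]))
plan()
E
```

```text
t 2.1 tcp [ 0.4901 -0.0036  0.3008] F [0.  0.1 0.1] w -0.002 grip 0.0
[0.55 0.03 2.87] [-0.02  0.01  0.  ]
13 [ 0.60650116 -0.00065711  0.14625595] [ 0.604564   -0.01698667  0.14462177] [0.60904921 0.01813452 0.14925441]
[-0.00289396 -0.00166762 -0.00048664]
t 2.15 tcp [ 0.4892 -0.0043  0.2994] F [ 0.5  0.3 -0.1] w 0.002 grip 0.0
```

View pics/w1.png

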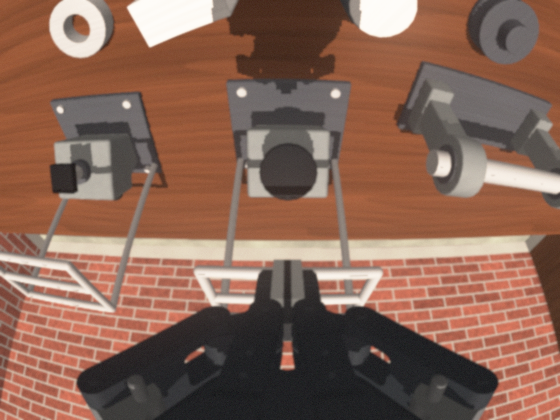

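The wrist view shows the round head at (288,172), straight ahead below the front bar (row 275), with the shut fingers at (288,270). The depth agrees with my estimate to about 2 mm.

Call:
jog_arm --targets '[[[0.3, 0, 1.5], [0, 0, 0], 0], [[0.55, 0, 3], [0, 0, 0], 0], [[0.55, 0, 4.5], [0, 0, 0], 0], [[0.55, 0, 6], [0, 0, 0], 0], [[0.55, 0, 7.2], [0, 0, 0], 0], [[0.55, 0, 7.2], [0, 0, 0], 0]]'

```text
time: 2.9
tool_pos: [0.581, -0.0044, 0.1422]
tool_rot: [0.297, 0.004, 0.955, -0.001]
contact_force: [0.2, 0.5, -0.5]
gripper_width: -0.002
grasp_force: 0.0
```

Call:
jog_arm --targets '[[[0, 0, 0.3], [0, 0, 0], 0], [[0, 0, 0.6], [0, 0, 0], 0], [[0, 0, 0.9], [0, 0, 0], 0], [[0, 0, 1.15], [0, 0, 0], 0], [[0, 0, 1.3], [0, 0, 0], 0], [[0, 0, 1.3], [0, 0, 0], 0]]'

```text
time: 3.65
tool_pos: [0.6019, -0.0052, 0.1208]
tool_rot: [0.302, 0.003, 0.953, -0.002]
contact_force: [-5.6, 0.1, 7.4]
gripper_width: 0.001
grasp_force: 4.7
```

Call:
jog_arm --targets '[[[0, 0, 0.15], [0, 0, 0], 0], [[0, 0, 0.3], [0, 0, 0], 0], [[0, 0, 0.36], [0, 0, 0], 0], [[0, 0, 0.36], [0, 0, 0], 0], [[0, 0, 0.36], [0, 0, 0], 0]]'

```text
time: 4.28
tool_pos: [0.6054, -0.0052, 0.1168]
tool_rot: [0.3, 0.002, 0.954, -0.002]
contact_force: [-60.2, -1.0, 51.2]
gripper_width: -0.001
grasp_force: 37.9
```

```bash
python3 - <<'E'
from h import *
z=np.load('scene.npz')
p,d=grab_frame('scene');W=cloud('scene',d)
a=np.hstack([z['p'][150:350,200:340],p[150:350,200:340]])
cv2.imwrite('pics/s2.png',cv2.resize(a[...,::-1],None,fx=2.8,fy=2.8))
for q,w in((z['p'],cloud('scene',z['d'])),(p,W)):
    m=np.zeros(q.shape[:2],bool);m[235:275,255:305]=1;m&=(q.max(-1)<50)&(w[...,2]>.09)&(w[...,2]<.17)
    v,u=np.nonzero(m);print(m.sum(),u.min(),u.max(),v.min(),v.max(),np.percentile(w[m]@AX,[5,50,95])*1000)
E
```

```text
131 263 293 244 255 [-234.71894877 -229.70027087 -225.57275914]
112 261 290 238 267 [-261.06084215 -254.89427137 -240.3561092 ]
```

View pics/s2.png

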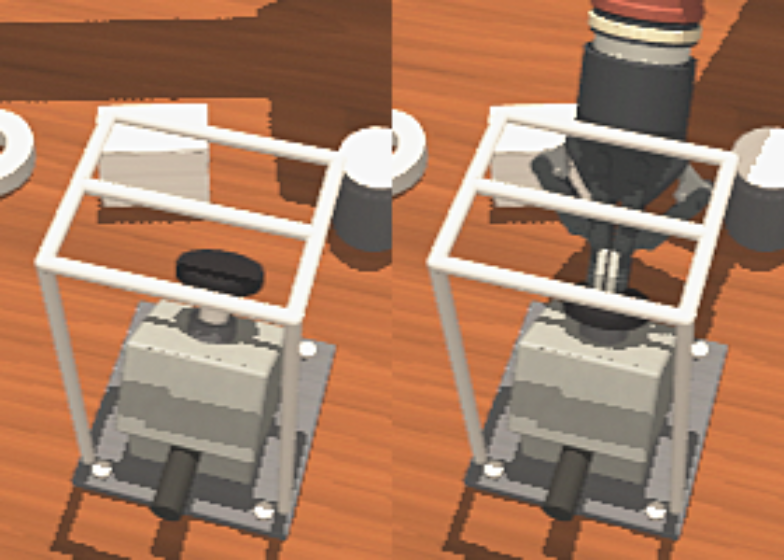

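In the left half (before) the head is out at (220,272). In the right half it is pressed down onto the box at (607,310), about 25 mm along its axis, so it is fully in. I'll retract along the axis.

Call:
jog_arm --targets '[[[0, 0, -0.4], [0, 0, 0], 0], [[0, 0, -1.0], [0, 0, 0], 0], [[0, 0, -2], [0, 0, 0], 0], [[-0.3, 0, -3.5], [0, 0, 0], 0], [[-0.6, 0, -5.5], [0, 0, 0], 30], [[-0.6, 0, -7.5], [0, 0, 0], 60], [[-0.6, 0, -8.8], [0, 0, 0], 100], [[-0.6, 0, -8.8], [0, 0, 0], 100]]'

```text
time: 5.32
tool_pos: [0.4929, -0.0045, 0.3048]
tool_rot: [0.305, 0.003, 0.952, -0.002]
contact_force: [0.1, -0.5, -0.7]
gripper_width: 0.846
grasp_force: 0.0
```

```bash
python3 - <<'E'
from h import *
g=np.array([.429,-.105,0])
plan((g+[0,0,.25],down(106)))
p,d=grab_frame('scene');w=cloud('scene',d)
m=np.zeros(p.shape[:2],bool);m[235:275,255:305]=1;m&=(p.max(-1)<50)&(w[...,2]>.09)&(w[...,2]<.17)
print(m.sum(),np.percentile(w[m]@AX,[5,50,95])*1000)
E
```

```text
t 5.325 tcp [ 0.4929 -0.0045  0.3048] F [ 0.1 -0.5 -0.7] w 0.846 grip 0.0
[ 3.33 -4.04  0.33] [2.83 3.81 8.89]
140 [-235.22913171 -229.75836179 -225.68597593]
```

Call:
jog_arm --targets '[[[0.4, -0.5, 0.0], [0.35, 0.48, 1.11], 100], [[0.8, -1.0, 0.1], [0.71, 0.95, 2.22], 100], [[1.25, -1.5, 0.1], [1.06, 1.43, 3.33], 100], [[1.7, -2.0, 0.2], [1.41, 1.9, 4.45], 100], [[2.1, -2.5, 0.2], [1.77, 2.38, 5.56], 100], [[2.5, -3.0, 0.3], [2.12, 2.86, 6.67], 100], [[2.9, -3.5, 0.3], [2.48, 3.33, 7.78], 100], [[3.33, -4.04, 0.33], [2.83, 3.81, 8.89], 100]]'

```text
time: 6.38
tool_pos: [0.4276, -0.1047, 0.2432]
tool_rot: [-0.007, 0.604, 0.797, -0.002]
contact_force: [-0.8, -0.4, -0.2]
gripper_width: 1.002
grasp_force: 0.0
```

```bash
python3 - <<'E'
from h import *
p,d,W=wcloud(); cv2.imwrite('pics/w2.png',p[...,::-1])
Z=W[...,2];m=(d>0)&(Z>.066)&(Z<.082)&(W[...,0]>.35)&(W[...,0]<.5)&(W[...,1]>-.18)&(W[...,1]<-.03)
n,L,st,c=cv2.connectedComponentsWithStats(m.astype(np.uint8));k=1+np.argmax(st[1:,4])
print(st[k],rect(W[L==k]))
plan(([.429,-.105,.1],down(106)))
E
```

```text
[ 266  148   51   87 4353] (array([ 431.2, -105.6]), array([50.9, 89.1]), 15.9, 4353, np.float64(73.7))
t 6.425 tcp [ 0.4271 -0.1064  0.242 ] F [-1.7 -0.7 -1.3] w 1.002 grip 0.0
[-0.02  0.18  5.68] [-0.11 -0.07 -0.07]
```

View pics/w2.png

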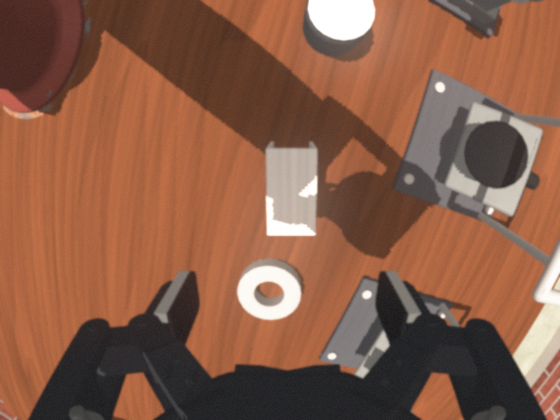

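The wrist view shows the guard centred at (291,192) with its sides in line with the fingers at (180,300) and (395,300). I'll descend astride it.

Call:
jog_arm --targets '[[[0, 0.15, 1.5], [-0.11, -0.07, -0.07], 100], [[0, 0.28, 3], [-0.11, -0.07, -0.07], 100], [[0, 0.28, 4.5], [-0.11, -0.07, -0.07], 100], [[0, 0.28, 5.5], [-0.11, -0.07, -0.07], 100], [[0, 0.28, 5.5], [-0.11, -0.07, -0.07], 100]]'

```text
time: 7.05
tool_pos: [0.4312, -0.1012, 0.1044]
tool_rot: [0.001, 0.597, 0.802, 0.001]
contact_force: [0.3, -0.7, 0.7]
gripper_width: 1.002
grasp_force: 0.0
```

```bash
python3 - <<'E'
from h import *
p,d,W=wcloud(); 
Z=W[...,2];m=(d>0)&(Z>.066)&(Z<.082)&(W[...,0]>.35)&(W[...,0]<.5)&(W[...,1]>-.18)&(W[...,1]<-.03)
n,L,st,c=cv2.connectedComponentsWithStats(m.astype(np.uint8));k=1+np.argmax(st[1:,4])
print(st[k],rect(W[L==k]))
plan(([.4305,-.1055,.03],down(106)))
E
```

```text
[  239   178    90   139 11373] (array([ 431.3, -105.9]), array([50.5, 90.6]), 15.7, 11373, np.float64(73.8))
t 7.1 tcp [ 0.4326 -0.1018  0.1066] F [ 0.5 -0.7  0.3] w 0.997 grip 0.0
[-0.11 -0.14  3.06] [0.04 0.02 0.08]
```

Call:
jog_arm --targets '[[[-0.11, -0.1, 0.8], [0, 0, 0], 100], [[-0.11, -0.1, 1.6], [0, 0, 0], 100], [[-0.11, -0.1, 2.4], [0, 0, 0], 100], [[-0.11, -0.1, 3.0], [0, 0, 0], 100], [[-0.11, -0.1, 3.0], [0, 0, 0], 70], [[-0.11, -0.1, 3.0], [0, 0, 0], 30], [[-0.11, -0.1, 3.0], [0, 0, 0], 0], [[-0.11, -0.1, 3.0], [0, 0, 0], 0]]'

```text
time: 8.1
tool_pos: [0.4339, -0.1067, 0.035]
tool_rot: [0.006, 0.598, 0.802, 0.002]
contact_force: [0.4, -0.9, 4.5]
gripper_width: 0.577
grasp_force: 62.9
```

Call:
jog_arm --targets '[[[0, 0, 0], [0, 0, 0], 0], [[0, 0, 0], [0, 0, 0], 0], [[0, 0, -0.3], [0, 0, 0], 0], [[0, 0, -1], [0, 0, 0], 0], [[0, 0, -2], [0, 0, 0], 0], [[0, 0, -2], [0, 0, 0], 0]]'

```text
time: 8.85
tool_pos: [0.4333, -0.1064, 0.0852]
tool_rot: [0.007, 0.598, 0.802, 0.002]
contact_force: [-0.7, 0.0, -2.8]
gripper_width: 0.579
grasp_force: 62.7
```

```bash
python3 - <<'E'
from h import *
plan(([.45,-.05,.26],down(100)),([.46,.2,.28],down(84)),([.584,.285,.28],down(84)))
E
```

```text
t 8.85 tcp [ 0.4333 -0.1064  0.0852] F [-0.7  0.  -2.8] w 0.579 grip 62.72648960351944
[ 1.91  1.36 -6.99] [0.08 0.05 0.82]
[11.38  4.6  -7.84] [0.09 0.04 2.82]
[13.22 10.33 -7.79] [0.09 0.04 2.82]
```

Call:
jog_arm --targets '[[[0, 0, -2], [0, 0, 0], 0], [[0, 0, -4], [0, 0, 0], 0], [[0.6, 0.4, -6], [0.05, 0.02, 0.3], 0], [[2, 1.4, -7], [0.08, 0.04, 0.8], 0], [[4, 2, -7.5], [0.08, 0.04, 1.3], 0], [[6, 2.7, -7.8], [0.09, 0.04, 1.8], 0], [[8, 3.4, -7.8], [0.09, 0.04, 2.3], 0], [[10, 4, -7.8], [0.09, 0.04, 2.8], 0]]'

```text
time: 9.85
tool_pos: [0.4543, 0.1645, 0.2761]
tool_rot: [-0.002, 0.743, 0.669, -0.002]
contact_force: [0.8, -1.2, -1.3]
gripper_width: 0.578
grasp_force: 63.7
```

```bash
python3 - <<'E'
from h import *
plan(([.56,.28,.28],down(84)))
E
```

```text
t 9.85 tcp [0.4543 0.1645 0.2761] F [ 0.8 -1.2 -1.3] w 0.578 grip 63.680611699819565
[ 5.04  3.72 -0.18] [-0.04  0.    0.  ]
```

Call:
jog_arm --targets '[[[1.2, 0.9, -0.1], [0, 0, 0], 0], [[2.5, 1.8, -0.2], [0, 0, 0], 0], [[3.7, 2.7, -0.2], [0, 0, 0], 0], [[5, 3.6, -0.2], [0, 0, 0], 0], [[5, 3.7, -0.2], [0, 0, 0], 0], [[5, 3.7, -0.2], [0, 0, 0], 0]]'

```text
time: 10.6
tool_pos: [0.5591, 0.2772, 0.2808]
tool_rot: [-0.002, 0.742, 0.67, -0.003]
contact_force: [0.3, -1.1, -2.5]
gripper_width: 0.577
grasp_force: 63.9
```

```bash
cat > look.py <<'E'
from h import *
import sys
p,d,W=wcloud(); cv2.imwrite('pics/%s.png'%sys.argv[1],p[...,::-1])
p2,d2=grab_frame('top');C=cloud('top',d2);cv2.imwrite('pics/%st.png'%sys.argv[1],p2[...,::-1])
for nm,X,dd in(('wrist',W,d),('top',C,d2)):
    Z=X[...,2];N=(dd>0)&(abs(X[...,0]-.584)<.12)&(abs(X[...,1]-.285)<.2)
    for a,b in((.146,.153),(.156,.175)):
        Q=X[N&(Z>a)&(Z<b)];print(nm,a,rect(Q) if len(Q)>5 else len(Q))
    Q=X[N&(Z>.143)&(Z<.154)]
    e=np.array([np.cos(np.radians(84)),np.sin(np.radians(84))]);n=np.array([e[1],-e[0]])
    t=(Q[:,:2]-[.584,.285])@e;o=(Q[:,:2]-[.584,.285])@n
    for lo in np.arange(-.08,.08,.02):
        k=(t>lo)&(t<lo+.02)
        if k.sum()>5:print('  t',round(lo+.01,2),k.sum(),np.round(np.percentile(o[k],[2,98])*1000,1),np.round(Q[k,2].max()*1000,1))
plan()
E
python3 look.py w3
```

```text
wrist 0.146 (array([592.4, 342.6]), array([153.4,  64.7]), 84.7, 3044, np.float64(148.9))
wrist 0.156 (array([595.8, 383.3]), array([35.9, 55. ]), 84.6, 2794, np.float64(166.7))
  t -0.01 425 [-10.    7.6] 151.6
  t 0.01 506 [-10.3  10.1] 151.2
  t 0.03 634 [-10.6  12.7] 151.1
  t 0.05 644 [-10.   12.5] 151.4
  t 0.07 660 [-10.2  12.8] 151.8
top 0.146 (array([581. , 282.8]), array([269.7,  65.4]), 83.5, 411, np.float64(148.8))
top 0.156 (array([579.4, 282.1]), array([235.8,  55.1]), 84.8, 446, np.float64(165.1))
  t -0.07 103 [-14.9   8.2] 152.5
  t -0.05 96 [-14.8   7.9] 153.0
  t -0.03 100 [-14.4   8.8] 152.7
  t -0.01 52 [-14.5   8.1] 153.1
t 10.7 tcp [0.5592 0.277  0.2821] F [ 0.9 -0.4 -2.5] w 0.577 grip 63.94266486167908
```

View pics/w3.png

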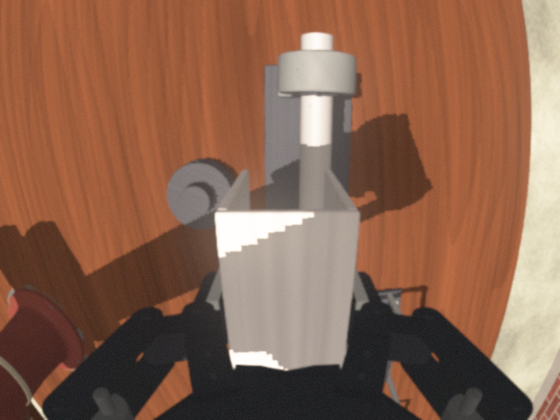

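The wrist view shows the guard hanging level, its top spanning columns 220–355 and its legs flanking the opening. The shaft is at column 317, so it needs to shift across the shaft. The far bearing is at (317,75).

```bash
cat > rel.py <<'E'
from h import *
p,d,W=wcloud();s=state();zt=s['tool_pos'][2]+.039
Z=W[...,2];v,u=np.indices(d.shape)
near=(np.hypot(W[...,0]-s['tool_pos'][0],W[...,1]-s['tool_pos'][1])<.065)
g=(d>0)&near&(abs(Z-zt)<.012)&(p.min(-1)>70)
n,L,st,c=cv2.connectedComponentsWithStats(g.astype(np.uint8));k=1+np.argmax(st[1:,4]);G=W[L==k]
q=np.linalg.lstsq(np.c_[G,][:,:2]@np.eye(2)-G[:,:2].mean(0),G[:,2]-G[:,2].mean(),rcond=None)[0]
print('guard top',rect(G),'slope',np.round(q,3))
b=(d>0)&(abs(W[...,0]-.584)<.12)&(W[...,1]>.3)&(Z>.156)&(Z<.175)&~(L==k)
print('bearing',rect(W[b]))
plan()
E
python3 rel.py
```

```text
guard top (array([561.6, 286.6]), array([75. , 66.5]), 83.1, 21099, np.float64(320.9)) slope [-0.01   0.003]
bearing (array([596.2, 384.4]), array([37.3, 55.4]), 84.6, 2773, np.float64(166.8))
t 10.75 tcp [0.5593 0.277  0.2825] F [-0.4  0.2 -1.7] w 0.585 grip 63.9429447054863
```

```bash
python3 - <<'E'
from h import *
plan(([.5858,.2835,.28],down(84.4)),([.5858,.2835,.2],down(84.4)))
E
```

```text
t 10.75 tcp [0.5593 0.277  0.2825] F [-0.4  0.2 -1.7] w 0.585 grip 63.9429447054863
[0.37 1.03 0.1 ] [-0.03 -0.   -0.03]
[0.37 1.04 3.3 ] [-0.03 -0.   -0.03]
```

Call:
jog_arm --targets '[[[0.2, 0.5, 0.1], [0, 0, 0], 0], [[0.37, 1.04, 0.2], [-0.03, 0, -0.03], 0], [[0.37, 1.04, 1.2], [-0.03, 0, -0.03], 0], [[0.37, 1.04, 2.2], [-0.03, 0, -0.03], 0], [[0.37, 1.04, 3.1], [-0.03, 0, -0.03], 0], [[0.37, 1.04, 3.1], [-0.03, 0, -0.03], 0]]'

```text
time: 11.5
tool_pos: [0.5853, 0.2838, 0.202]
tool_rot: [-0.001, 0.741, 0.672, -0.002]
contact_force: [-0.7, 0.2, -2.0]
gripper_width: 0.577
grasp_force: 63.9
```

```bash
python3 look.py w4 | grep -v '^ '; python3 rel.py
```

```text
wrist 0.146 (array([593.7, 359.8]), array([119.3,  64.7]), 84.3, 4302, np.float64(148.8))
wrist 0.156 (array([593.5, 355.4]), array([96.5, 55.8]), 84.7, 5926, np.float64(166.9))
top 0.146 (array([578.8, 283.7]), array([270.7,  64.6]), 85.0, 416, np.float64(148.7))
top 0.156 (array([575.3, 282.2]), array([236.9,  56.9]), 86.5, 695, np.float64(165.7))
t 11.6 tcp [0.5868 0.2844 0.2056] F [ 0.2 -0.8 -2.9] w 0.581 grip 63.873880952596664
guard top (array([589.1, 294.5]), array([74.6, 66.6]), 82.8, 21085, np.float64(244.4)) slope [-0.004  0.003]
bearing (array([594.1, 356. ]), array([95.3, 55.3]), 85.7, 5580, np.float64(166.9))
t 11.65 tcp [0.5872 0.2846 0.2066] F [ 0.   0.5 -2.4] w 0.577 grip 63.87475669384003
```

View pics/w4.png

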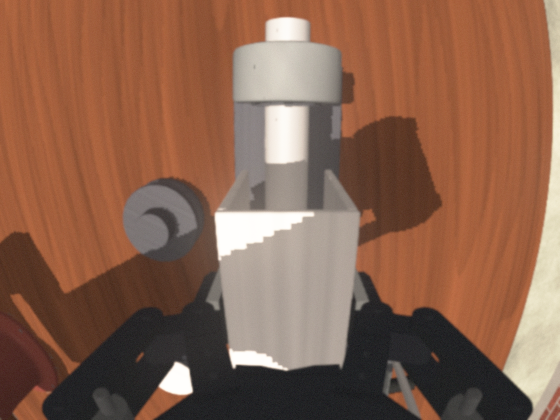

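The shaft (column 287) lies midway between the guard's legs (columns 219–356). They are aligned, so I'll lower it.

Call:
jog_arm --targets '[[[0, 0, 0.4], [0, 0, 0], 0], [[0, 0, 0.9], [0, 0, 0], 0], [[0, 0, 1.4], [0, 0, 0], 0], [[0, 0, 1.9], [0, 0, 0], 0], [[0, 0, 2.4], [0, 0, 0], 0], [[0, 0, 2.8], [0, 0, 0], 0], [[0, 0, 3.0], [0, 0, 0], 0], [[0, 0, 3.0], [0, 0, 0], 0]]'

```text
time: 12.65
tool_pos: [0.5863, 0.2843, 0.1298]
tool_rot: [0.0, 0.741, 0.672, 0.0]
contact_force: [0.1, -0.6, -2.8]
gripper_width: 0.58
grasp_force: 63.9
```

```bash
python3 rel.py
```

```text
guard top (array([588.4, 293.9]), array([74.4, 66.6]), 84.4, 21073, np.float64(168.6)) slope [-0.005  0.003]
bearing (array([590.9, 348.4]), array([107.3,  57. ]), 80.3, 14921, np.float64(167.1))
t 12.7 tcp [0.5866 0.2844 0.1304] F [ 0.4 -0.7 -2.2] w 0.577 grip 63.8755738735199
```

14.6 mm to go.

Call:
jog_arm --targets '[[[0, 0, 0.15], [0, 0, 0], 0], [[0, 0, 0.3], [0, 0, 0], 0], [[0, 0, 0.42], [0, 0, 0], 0], [[0, 0, 0.5], [0, 0, 0], 0], [[0, 0, 0.54], [0, 0, 0], 0], [[0, 0, 0.54], [0, 0, 0], 0]]'

```text
time: 13.45
tool_pos: [0.5864, 0.2844, 0.1167]
tool_rot: [0.0, 0.741, 0.672, 0.0]
contact_force: [1.2, 1.1, -1.9]
gripper_width: 0.586
grasp_force: 63.9
```

Call:
jog_arm --targets '[[[0, 0, 0.04], [0, 0, 0], 0], [[0, 0, 0.07], [0, 0, 0], 0], [[0, 0, 0.07], [0, 0, 0], 0]]'

```text
time: 13.82
tool_pos: [0.5866, 0.2844, 0.1152]
tool_rot: [0.0, 0.741, 0.672, 0.001]
contact_force: [-0.1, -0.1, -1.2]
gripper_width: 0.577
grasp_force: 64.1
```

Call:
jog_arm --targets '[[[0, 0, 0.04], [0, 0, 0], 0], [[0, 0, 0.04], [0, 0, 0], 0]]'

```text
time: 14.08
tool_pos: [0.5867, 0.2844, 0.1151]
tool_rot: [0.0, 0.741, 0.672, 0.001]
contact_force: [-2.6, -0.6, 4.7]
gripper_width: 0.578
grasp_force: 64.7
```

It's seated on the shaft: the force has turned upward. I'll open slowly.

Call:
jog_arm --targets '[[[0, 0, 0], [0, 0, 0], 56], [[0, 0, 0], [0, 0, 0], 62], [[0, 0, 0], [0, 0, 0], 75], [[0, 0, 0], [0, 0, 0], 90], [[0, 0, 0], [0, 0, 0], 100], [[0, 0, 0], [0, 0, 0], 100]]'

```text
time: 14.82
tool_pos: [0.5865, 0.2844, 0.1139]
tool_rot: [0.0, 0.741, 0.672, 0.001]
contact_force: [0.2, 0.1, 0.4]
gripper_width: 1.004
grasp_force: 0.0
```

Call:
jog_arm --targets '[[[0, 0, -0.5], [0, 0, 0], 100], [[0, 0, -1.2], [0, 0, 0], 100], [[0, 0, -2.2], [0, 0, 0], 100], [[0, 0, -3.5], [0, 0, 0], 100], [[0, 0, -5], [0, 0, 0], 100], [[0, 0, -6], [0, 0, 0], 100], [[0, 0, -6], [0, 0, 0], 100]]'

```text
time: 15.7
tool_pos: [0.5879, 0.2849, 0.269]
tool_rot: [0.002, 0.741, 0.672, 0.004]
contact_force: [-0.4, 0.9, -0.7]
gripper_width: 1.0
grasp_force: 0.0
```

```bash
python3 - <<'E'
from h import *
p,d,W=wcloud();Z=W[...,2]
m=(d>0)&(abs(Z-.154)<.007)&(abs(W[...,0]-.585)<.06)&(abs(W[...,1]-.284)<.055)
print(rect(W[m]));plan()
p,d=grab_frame('scene');cv2.imwrite('pics/s5.png',p[...,::-1])
E
```

```text
(array([588.9, 283.9]), array([111.5,  49.9]), 84.2, 6443, np.float64(153.4))
t 15.75 tcp [0.587  0.2846 0.2662] F [-0.2 -0.2 -0.6] w 0.998 grip 0.0
```

View pics/s5.png

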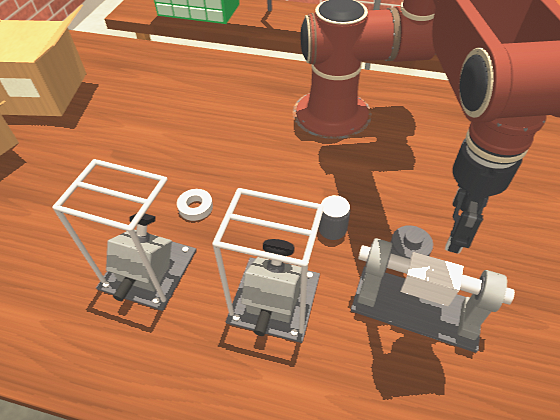

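The guard hangs on the shaft between the bearings at (432,280). Its top is level at 153 mm, both plungers are out, the bystanders haven't moved and the gripper is clear at (460,230).

```bash
python3 -c "
from plant import *
print(job_done())"
```

```text
the job is handed in; nothing more can be done
None
```

The round plunger was pushed fully in, held and sprang back, and the guard now hangs astride mid-shaft with the arm clear; the job was handed in at about 16 s, and the hand-in call returned no verdict.

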